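Pack the solvent caddy in the frame restorer's studio

TASK

Pack the wooden caddy with the four amber glass solvent bottles: stand each one upright in the compartment whose pad has the colour of its cap. Set every bottle down gently, never dropping one, and leave the two white plastic bottles standing where they are, although their caps look the same.

Things in the scene. Friction and masses are not known exactly. Their poses are not given: they have to be found in the camera images.
- amber_red: loose solvent bottle of dark amber-brown glass with a red screw cap and a white paper band, about 90 g, round: body 40 mm in diameter with straight sides from the underside up to 56 mm, then a shoulder up to 66 mm and a cap 28 mm in diameter; 80 mm high in all. Origin at the centre of its underside, z up along the bottle. Starts upright on the table.
- amber_yellow: loose solvent bottle of dark amber-brown glass with a yellow screw cap and a white paper band, about 90 g, round: body 40 mm in diameter with straight sides from the underside up to 56 mm, then a shoulder up to 66 mm and a cap 28 mm in diameter; 80 mm high in all. Origin at the centre of its underside, z up along the bottle. Starts upright on the table.
- amber_green: loose solvent bottle of dark amber-brown glass with a green screw cap and a white paper band, about 90 g, round: body 40 mm in diameter with straight sides from the underside up to 56 mm, then a shoulder up to 66 mm and a cap 28 mm in diameter; 80 mm high in all. Origin at the centre of its underside, z up along the bottle. Starts upright on the table.
- amber_blue: loose solvent bottle of dark amber-brown glass with a blue screw cap and a white paper band, about 90 g, round: body 40 mm in diameter with straight sides from the underside up to 56 mm, then a shoulder up to 66 mm and a cap 28 mm in diameter; 80 mm high in all. Origin at the centre of its underside, z up along the bottle. Starts upright on the table.
- white_red: look-alike that does not belong in the caddy: loose bottle of opaque white plastic with a red cap and a white band, of the same shape and size as the amber ones (40 mm in diameter, 80 mm high). Origin at the centre of its underside, z up. Stands upright on the table.
- white_blue: look-alike that does not belong in the caddy: loose bottle of opaque white plastic with a blue cap and a white band, of the same shape and size as the amber ones (40 mm in diameter, 80 mm high). Origin at the centre of its underside, z up. Stands upright on the table.
- pad_red: red pad, 56 x 56 x 3 mm, fixed on the floor of one compartment of the wooden caddy. Origin: centre of its underside, 4 mm above the table. z up, y along the row, x across it. Caddy: fixed, one row of four compartments 66 mm centre to centre, each 60 (x) x 62 mm (y) inside; walls and dividers 4 mm thick, top 28 mm above the table; 68 x 268 mm outside.
- pad_yellow: yellow pad, 56 x 56 x 3 mm, fixed on the floor of one compartment of the wooden caddy. Origin: centre of its underside, 4 mm above the table. z up, y along the row, x across it. Caddy: fixed, one row of four compartments 66 mm centre to centre, each 60 (x) x 62 mm (y) inside; walls and dividers 4 mm thick, top 28 mm above the table; 68 x 268 mm outside.
- pad_green: green pad, 56 x 56 x 3 mm, fixed on the floor of one compartment of the wooden caddy. Origin: centre of its underside, 4 mm above the table. z up, y along the row, x across it. Caddy: fixed, one row of four compartments 66 mm centre to centre, each 60 (x) x 62 mm (y) inside; walls and dividers 4 mm thick, top 28 mm above the table; 68 x 268 mm outside.
- pad_blue: blue pad, 56 x 56 x 3 mm, fixed on the floor of one compartment of the wooden caddy. Origin: centre of its underside, 4 mm above the table. z up, y along the row, x across it. Caddy: fixed, one row of four compartments 66 mm centre to centre, each 60 (x) x 62 mm (y) inside; walls and dividers 4 mm thick, top 28 mm above the table; 68 x 268 mm outside.

How it is judged:
At the end, for the whole second after the job is handed in: Each amber bottle stands at rest on the pad of its cap's colour: within 15 mm of the pad's centre (anywhere inside the compartment's walls), its underside on the pad (less than 4 mm above it), upright within about 7 degrees. Both white bottles stand upright within 30 mm of where they started (horizontal distance between amber_red and pad_red below 0.015 m and z of amber_red in the frame of pad_red between 0 and 0.007 m and angle between each of amber_red, amber_yellow, amber_green, amber_blue's own z axis and vertical below 0.12 rad and linear speed of each of amber_red, amber_yellow, amber_green, amber_blue, white_red, white_blue below 0.02 m/s and horizontal distance between amber_yellow and pad_yellow below 0.015 m and z of amber_yellow in the frame of pad_yellow between 0 and 0.007 m and horizontal distance between amber_green and pad_green below 0.015 m and z of amber_green in the frame of pad_green between 0 and 0.007 m and horizontal distance between amber_blue and pad_blue below 0.015 m and z of amber_blue in the frame of pad_blue between 0 and 0.007 m and distance of each of white_red, white_blue from where it was at the start of the episode below 0.03 m and angle between each of white_red, white_blue's own z axis and vertical below 0.15 rad); the robot touches nothing.
It fails at once if the white plastic bottle with the red cap is shifted by more than 30 mm or tipped over (distance of white_red from where it was at the start of the episode above 0.03 m or angle between white_red's own z axis and vertical above 0.5 rad).
It fails at once if the white plastic bottle with the blue cap is shifted by more than 30 mm or tipped over (distance of white_blue from where it was at the start of the episode above 0.03 m or angle between white_blue's own z axis and vertical above 0.5 rad).
It fails at once if an amber bottle is dropped (moves untouched at over 0.6 m/s, a fall of about 2 cm) ((contact force between amber_red and anything else below 0.05 N and linear speed of amber_red above 0.6 m/s) or (contact force between amber_yellow and anything else below 0.05 N and linear speed of amber_yellow above 0.6 m/s) or (contact force between amber_green and anything else below 0.05 N and linear speed of amber_green above 0.6 m/s) or (contact force between amber_blue and anything else below 0.05 N and linear speed of amber_blue above 0.6 m/s)).
It also fails if it takes over 112 s, if anything falls off the work surface, if the arm or the gripper's body presses on something with over 40 N, if the wrist force passes 120 N, or if a joint passes its speed limit or range.

ROBOT

A 6-joint arm with a two-finger parallel gripper is mounted at the origin on the work surface. World frame = base frame: x ahead of the robot, y to its left, z up, the work surface at z = 0. Lengths are in m, angles in rad, forces in N, time in s.
With the tool pointing down it reaches from about 0.35 to 0.775 m from the base axis. Payload 5.5 kg.
Tool frame: the origin (TCP) lies midway between the tips of the shut fingers; the grasp point (between the pads) lies 19 mm behind it (env.hold_point_z is the distance from the TCP to the grasp point, in m); z points along the fingers, y is the line along which they close (so a half turn about z gives the same grasp; the last joint's range is limited). The gripper opens to 85 mm and grips with 20 to 120 N. Pads are 22 mm wide; open, the fingers measure 114 mm over their backs; the gripper's body (76 mm by 85 mm) begins 54 mm behind the grasp point. The pads swing forward as they close: fully open they stand 13 mm farther back than shut.
Start: joints at [-1.38, 0.313, 0.046, 1.304, 0, 1.431], TCP at [0.187, -0.544, 0.231] pointing down, gripper open.
Joint ranges: [-2.76, 2.76], [-0.86, 1.69], [-1.03, 1.26], [-2.2, 2.34], [-1.47, 1.5], [-3.14, 3.14]. Speed limits (rad/s): [2.57, 2.57, 3.14, 3.14, 3.14, 3.14].

INTERFACE

Orientations are given as a unit quaternion [w, x, y, z].
In Python, from workcell import env, read_camera gives the robot as it stands. The module is installed in compiled form; this text tells all that it offers.
- The arm moves only by the tool carry_out, never from a script. Its argument "moves" is a list of rows, each an object of numbers: "tx", "ty", "tz": the shift along the world's x, y, z in cm; "wx", "wy", "wz": the turn, a rotation vector about the world's x, y, z in rad; "claw": the closure, from -1 (fully open) to 1 (shut). A call has 1 to 8 rows; each row shifts and turns the commanded pose from where the row before left it; what a row does not reach is not made up. A row lasts 1/8 s, in which the tool goes at most 62.5 mm and 10.7 degrees, less where a joint would pass 70% of its speed; a pose out of reach is approached as far as the arm can. A call is refused whole if a number of a shift passes 6.25 or a number of a turn 0.188, either way. A call with a gripper value outside its range is refused whole. The fingers move at their own pace and stop on an object; "newtons" is the grip in N (left out, the last holds). Time passes only in rows, so rows that do not move let the fingers close. It gives the time, the measured TCP pose, the force, the opening and the grip force at its end, in the units of the state.
- env.get_state(): the state, without advancing time (a new reading comes with each control period).
- read_camera(name): name is "scene" or "side" or "wrist"; returns a dict with "image" (384x512x3 uint8, blue, green, red), "z_map" (384x512 float32, m along the optical axis (not along the pixel's ray), 0 where there is no reading), "fx", "fy", "cx", "cy" (pixels), "camera_from_world" (4x4, takes a point from world to camera coordinates); the wrist camera has in their place "hand_eye" (4x4, takes a point from camera to tool coordinates, whose origin is the TCP and whose axes are the flange's). Camera axes: x right, y down, z forward; pixel columns grow to the right and rows downward; lengths in m; the calibration is good to about 2 mm. A picture is of the moment at which its call begins: read the wrist's pose just before it.
- env.hand_in(): hands the job in; it is judged then, once.
The state is a dict: "clock": time; "joint_pos": joint angles; "qvel": joint speeds; "tau": joint torques, N m; "tcp_pos": TCP position; "orientation": TCP orientation; "wrist_force": force on the tool from outside, world axes, zero at the start; "ft_torque": the same for the moment, N m; "finger_gap": finger opening in m; "grip_force": force on a finger pad.
Only numpy, scipy, OpenCV 4.12 (cv2) and the standard library are available. Lean on these libraries where they do the work, as an engineer would, in place of code of your own. Each camera call takes 0.05 s, during which the arm holds its last target. There are 200 camera calls.

## Working session

There is one attempt and no reset: what is moved stays moved. The work goes in short steps, Python scripts to look and compute and a tool call to move; the robot and the scene stay as the last step left them, time stands still between calls to the robot, and variables do not carry over. Pictures are saved under pics/ and viewed, at most 14 in all, crops included, and the job is handed in when it is done.

Besides the shell and the picture viewer there is one more tool, called after "Call:" as name(argument=value, ...) on one line, values as JSON. carry_out: Moves the arm, as the interface text tells. Its arguments: {"type":"object","properties":{"moves":{"type":"array","items":{"type":"object","properties":{"tx":{"type":"number"},"ty":{"type":"number"},"tz":{"type":"number"},"wx":{"type":"number"},"wy":{"type":"number"},"wz":{"type":"number"},"claw":{"type":"number"}}}},"newtons":{"type":"number"}},"required":["moves"]}

```bash
mkdir -p pics; python3 - <<'E'
from workcell import env, read_camera
import cv2,numpy as np,pickle
s=env.get_state();print({k:np.round(v,3) for k,v in s.items()}, env.hold_point_z)
d={n:read_camera(n) for n in("scene","side")}
pickle.dump(d,open('c.pkl','wb'))
for n in d:
    cv2.imwrite(f'pics/{n}0.png',d[n]['image']); print(n,d[n]['fx'],d[n]['camera_from_world'].round(3).tolist())
E
```

```text
{'clock': np.float64(0.0), 'joint_pos': array([-1.38 ,  0.314,  0.045,  1.304,  0.   ,  1.431]), 'qvel': array([-0.   ,  0.   ,  0.   ,  0.   , -0.002,  0.001]), 'tau': array([-0.0000e+00, -4.8062e+01,  2.9854e+01,  1.9000e-02, -0.0000e+00,
        0.0000e+00]), 'tcp_pos': array([ 0.187, -0.543,  0.23 ]), 'orientation': array([-0.001,  0.986,  0.165, -0.   ]), 'wrist_force': array([-0.005, -0.439,  0.033]), 'ft_torque': array([0.002, 0.021, 0.   ]), 'grip_force': np.float64(0.0), 'finger_gap': np.float64(0.085)} 0.0187
scene 376.7374334627202 [[0.324, 0.946, 0.001, -0.192], [0.747, -0.255, -0.614, -0.401], [-0.581, 0.2, -0.789, 1.269], [0.0, 0.0, 0.0, 1.0]]
side 397.569576375806 [[0.996, -0.085, 0.016, -0.545], [-0.041, -0.63, -0.775, 0.049], [0.077, 0.772, -0.632, 0.996], [0.0, 0.0, 0.0, 1.0]]
```

View pics/scene0.png

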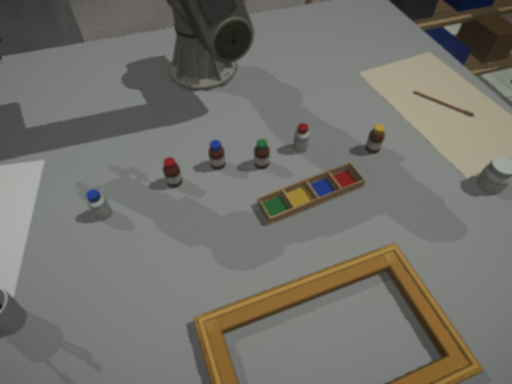

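View pics/side0.png

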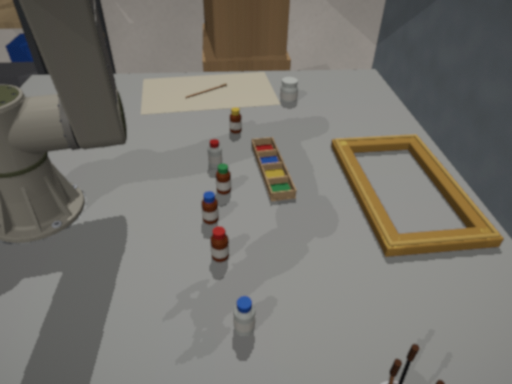

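The pictures show the amber caps at about (169,161) red, (216,145) blue, (262,144) green and (378,128) yellow in the scene view. The white look-alikes are at (303,128) and (94,195). The caddy pads, from near left to right, are green (275,205), yellow, blue and red (346,176).

```bash
cat > h.py <<'E'
import cv2,numpy as np
HUE={'red':[(0,9),(170,180)],'yellow':[(22,34)],'green':[(50,80)],'blue':[(105,130)]}
def ray(d,u,v,z):
    M=np.linalg.inv(d['camera_from_world']);o=M[:3,3]
    r=M[:3,:3]@[(u-d['cx'])/d['fx'],(v-d['cy'])/d['fy'],1]
    return (o+r*(z-o[2])/r[2])[:2]
def blobs(d,amin=25):
    h=cv2.cvtColor(d['image'],cv2.COLOR_BGR2HSV);out=[]
    for c,rs in HUE.items():
        m=sum(cv2.inRange(h,(a,150,75),(b,255,255)) for a,b in rs).astype('uint8')
        n,_,st,ce=cv2.connectedComponentsWithStats(m)
        for i in range(1,n):
            if amin<st[i,4]<900: out.append((c,st[i,4],ce[i]))
    return out
E
python3 - <<'E'
import pickle
from h import *
d=pickle.load(open('c.pkl','rb'))
for n in d:
    for c,a,p in blobs(d[n]):
        print(n,c,a,p.round(1),'cap',ray(d[n],*p,.074).round(4),'pad',ray(d[n],*p,.007).round(4))
E
```

```text
scene red 47 [302.6 127.1] cap [0.4408 0.1727] pad [0.3761 0.2068]
scene red 63 [169.  161.9] cap [ 0.4489 -0.1818] pad [ 0.385  -0.1825]
scene red 215 [344.  178.3] cap [0.6327 0.1965] pad [0.5869 0.233 ]
scene yellow 45 [378.9 127.9] cap [0.5081 0.3611] pad [0.45   0.4138]
scene yellow 260 [299.  196.3] cap [0.6472 0.0763] pad [0.6028 0.101 ]
scene blue 54 [215.1 144.1] cap [ 0.4269 -0.0607] pad [ 0.3608 -0.0495]
scene blue 199 [322.2 187. ] cap [0.64   0.1372] pad [0.5948 0.1678]
scene blue 88 [ 92.5 194.6] cap [ 0.4918 -0.364 ] pad [ 0.4321 -0.3826]
side red 45 [214. 143.] cap [0.4401 0.1694] pad [0.4369 0.2756]
side red 81 [264.  147.1] cap [0.5779 0.1403] pad [0.5901 0.2432]
side red 158 [218.5 234.4] cap [ 0.4485 -0.189 ] pad [ 0.4463 -0.1228]
side yellow 30 [234.8 111.5] cap [0.5062 0.3511] pad [0.5104 0.4775]
side yellow 101 [274.2 172.3] cap [0.5922 0.0219] pad [0.606  0.1117]
side blue 433 [19.2 49.6] cap [-0.359   0.9342] pad [-0.4511  1.1256]
side blue 58 [268.9 159.1] cap [0.5851 0.0813] pad [0.5981 0.1777]
side blue 77 [208.9 196.8] cap [ 0.4274 -0.0642] pad [0.4229 0.016 ]
side blue 162 [244.  304.2] cap [ 0.4916 -0.3651] pad [ 0.4942 -0.3184]
```

```bash
python3 - <<'E'
import pickle
from h import *
d=pickle.load(open('c.pkl','rb'))
for n in d:
    c=d[n];Z=c['z_map'];v,u=np.mgrid[:384,:512]
    P=np.stack([(u-c['cx'])/c['fx']*Z,(v-c['cy'])/c['fy']*Z,Z,np.ones_like(Z)],-1)@np.linalg.inv(c['camera_from_world']).T
    X,Y,H=P[...,0],P[...,1],P[...,2]
    m=(Z>0)&(abs(H-.028)<.005)&(abs(X-.6)<.08)&(abs(Y-.13)<.18)
    q=np.stack([X[m],Y[m]],1).astype('f4');r=cv2.minAreaRect(q);print(n,m.sum(),r)
    ax=cv2.boxPoints(r)
    print('box',ax.round(4).tolist())
    # caps tops by depth
    m=((Z>0)&(abs(H-.078)<.006)&(X>.35)&(X<.65)&(abs(Y)<.45)).astype('uint8')
    k,l,st,ce=cv2.connectedComponentsWithStats(m)
    for i in range(1,k):
        if st[i,4]>10: print('top',st[i,4],ce[i].round(),np.median(X[l==i]).round(4),np.median(Y[l==i]).round(4))
    print('hsv green',[cv2.cvtColor(c['image'],cv2.COLOR_BGR2HSV)[y,x].tolist() for x,y in([(262,144),(275,205)] if n=='scene' else [(223,168),(281,187)])])
E
```

```text
scene 691 ((0.6035472750663757, 0.13201652467250824), (0.07041658461093903, 0.2683860957622528), 6.576111793518066)
box [[0.5532000064849854, 0.2612999975681305], [0.583899974822998, -0.0052999998442828655], [0.6539000272750854, 0.0027000000700354576], [0.623199999332428, 0.2694000005722046]]
top 87 [302. 127.] 0.4463 0.1683
top 84 [378. 128.] 0.5137 0.3545
top 90 [261. 143.] 0.4677 0.0483
top 91 [215. 144.] 0.4345 -0.0625
top 104 [168. 162.] 0.4553 -0.1829
top 121 [ 92. 195.] 0.498 -0.3633
hsv green [[67, 139, 101], [66, 133, 92]]
side 420 ((0.5993549823760986, 0.13304702937602997), (0.06885544210672379, 0.27330106496810913), 7.013421535491943)
box [[0.5485000014305115, 0.2644999921321869], [0.5819000005722046, -0.006800000090152025], [0.6502000093460083, 0.0015999999595806003], [0.6168000102043152, 0.2728999853134155]]
top 50 [235. 110.] 0.5065 0.3528
top 67 [214. 142.] 0.4401 0.1634
top 80 [222. 167.] 0.4606 0.0437
top 97 [208. 195.] 0.4259 -0.0665
top 130 [218. 231.] 0.448 -0.1864
top 203 [244. 303.] 0.491 -0.3671
hsv green [[69, 146, 117], [69, 148, 114]]
```

Call:
carry_out(moves=[{"tx":3.3,"ty":4.4,"wz":0.17,"claw":-1},{"tx":3.3,"ty":4.4,"wz":0.17},{"tx":3.3,"ty":4.4,"wz":0.17},{"tx":3.3,"ty":4.4,"wz":0.17},{"tx":3.3,"ty":4.4,"wz":0.17},{"tx":3.3,"ty":4.4,"wz":0.17},{"tx":3.3,"ty":4.4,"wz":0.17},{"tx":3.0,"ty":4.4,"wz":0.17}], newtons=40)

```text
invalid input at $.moves[0]: expected keys tx, ty, tz, wx, wy, wz, claw
```

Call:
carry_out(moves=[{"tx":3.3,"ty":4.4,"tz":0,"wx":0,"wy":0,"wz":0.17,"claw":-1},{"tx":3.3,"ty":4.4,"tz":0,"wx":0,"wy":0,"wz":0.17,"claw":-1},{"tx":3.3,"ty":4.4,"tz":0,"wx":0,"wy":0,"wz":0.17,"claw":-1},{"tx":3.3,"ty":4.4,"tz":0,"wx":0,"wy":0,"wz":0.17,"claw":-1},{"tx":3.3,"ty":4.4,"tz":0,"wx":0,"wy":0,"wz":0.17,"claw":-1},{"tx":3.3,"ty":4.4,"tz":0,"wx":0,"wy":0,"wz":0.17,"claw":-1},{"tx":3.3,"ty":4.4,"tz":0,"wx":0,"wy":0,"wz":0.17,"claw":-1},{"tx":3.0,"ty":4.4,"tz":0,"wx":0,"wy":0,"wz":0.17,"claw":-1}], newtons=40)

```text
clock: 1.1
tcp_pos: [0.4485, -0.1902, 0.2311]
orientation: [-0.0, 0.661, 0.75, 0.0]
wrist_force: [0.6, -1.1, 0.8]
finger_gap: 0.0852
grip_force: 0.0
```

Call:
carry_out(moves=[{"tx":0,"ty":0,"tz":0,"wx":0,"wy":0,"wz":0,"claw":-1},{"tx":0,"ty":0,"tz":0,"wx":0,"wy":0,"wz":0,"claw":-1}])

```text
clock: 1.35
tcp_pos: [0.4475, -0.1917, 0.231]
orientation: [-0.0, 0.663, 0.748, -0.0]
wrist_force: [0.3, 0.5, 0.2]
finger_gap: 0.0853
grip_force: 0.0
```

```bash
cat > w.py <<'E'
import sys
from h import *
from scipy.spatial.transform import Rotation as R
from workcell import env, read_camera
def wrist(name=None):
    s=env.get_state();c=read_camera('wrist')
    T=np.eye(4);T[:3,3]=s['tcp_pos'];T[:3,:3]=R.from_quat(s['orientation'],scalar_first=True).as_matrix()
    c['camera_from_world']=np.linalg.inv(T@c['hand_eye'])
    if name: cv2.imwrite(f'pics/{name}.png',c['image'])
    return s,c
if __name__=='__main__':
    s,c=wrist(sys.argv[1]); y=R.from_quat(s['orientation'],scalar_first=True).as_matrix()[:,1]
    print(s['clock'],s['tcp_pos'].round(4),'yaxis',y.round(3),'j',s['joint_pos'].round(2))
    for col,a,p in blobs(c,100): print(col,a,p.round(),'cap',ray(c,*p,.077).round(4),'pad',ray(c,*p,.007).round(4))
E
python3 w.py w0
```

```text
1.35 [ 0.4475 -0.1917  0.231 ] yaxis [ 0.993  0.12  -0.001] j [-0.57  0.14 -0.17  1.25 -0.    0.88]
red 590 [263. 167.] cap [ 0.4522 -0.1826] pad [ 0.4554 -0.198 ]
blue 794 [255.  33.] cap [ 0.4305 -0.0625] pad [ 0.4285 -0.0494]
blue 297 [279. 320.] cap [ 0.4953 -0.3653] pad [ 0.5086 -0.4241]
```

Call:
carry_out(moves=[{"tx":0.35,"ty":0.8,"tz":-3,"wx":0,"wy":0,"wz":0,"claw":-1},{"tx":0,"ty":0,"tz":-4.5,"wx":0,"wy":0,"wz":0,"claw":-1},{"tx":0,"ty":0,"tz":-4.5,"wx":0,"wy":0,"wz":0,"claw":-1},{"tx":0,"ty":0,"tz":-4,"wx":0,"wy":0,"wz":0,"claw":-1},{"tx":0,"ty":0,"tz":-2.5,"wx":0,"wy":0,"wz":0,"claw":-1},{"tx":0,"ty":0,"tz":-1.6,"wx":0,"wy":0,"wz":0,"claw":-1},{"tx":0,"ty":0,"tz":0,"wx":0,"wy":0,"wz":0,"claw":-1},{"tx":0,"ty":0,"tz":0,"wx":0,"wy":0,"wz":0,"claw":0}])

```text
clock: 2.4
tcp_pos: [0.4513, -0.185, 0.031]
orientation: [0.0, 0.664, 0.748, 0.0]
wrist_force: [-0.3, 0.2, 0.3]
finger_gap: 0.0697
grip_force: 0.0
```

Call:
carry_out(moves=[{"tx":0,"ty":0,"tz":0,"wx":0,"wy":0,"wz":0,"claw":0.5},{"tx":0,"ty":0,"tz":0,"wx":0,"wy":0,"wz":0,"claw":1},{"tx":0,"ty":0,"tz":0,"wx":0,"wy":0,"wz":0,"claw":1},{"tx":0,"ty":0,"tz":0,"wx":0,"wy":0,"wz":0,"claw":1},{"tx":0,"ty":0,"tz":0,"wx":0,"wy":0,"wz":0,"claw":1},{"tx":0,"ty":0,"tz":0,"wx":0,"wy":0,"wz":0,"claw":1}])

```text
clock: 3.15
tcp_pos: [0.4519, -0.1844, 0.0313]
orientation: [0.001, 0.663, 0.748, -0.0]
wrist_force: [-0.9, -0.3, 6.4]
finger_gap: 0.0388
grip_force: 40.3
```

Call:
carry_out(moves=[{"tx":0,"ty":0,"tz":1,"wx":0,"wy":0,"wz":0,"claw":1},{"tx":0,"ty":0,"tz":2.5,"wx":0,"wy":0,"wz":0,"claw":1},{"tx":0,"ty":0,"tz":4,"wx":0,"wy":0,"wz":0,"claw":1},{"tx":0,"ty":0,"tz":4,"wx":0,"wy":0,"wz":0,"claw":1},{"tx":0,"ty":0,"tz":2.5,"wx":0,"wy":0,"wz":0,"claw":1},{"tx":0.9,"ty":2.5,"tz":0,"wx":0,"wy":0,"wz":0,"claw":1},{"tx":1.3,"ty":4,"tz":0,"wx":0,"wy":0,"wz":0,"claw":1},{"tx":1.3,"ty":4,"tz":0,"wx":0,"wy":0,"wz":0,"claw":1}])

```text
clock: 4.15
tcp_pos: [0.4863, -0.0778, 0.1708]
orientation: [0.0, 0.664, 0.748, 0.0]
wrist_force: [0.6, -1.4, -0.9]
finger_gap: 0.0381
grip_force: 40.6
```

Call:
carry_out(moves=[{"tx":1.5,"ty":4.5,"tz":0,"wx":0,"wy":0,"wz":0,"claw":1},{"tx":1.5,"ty":4.5,"tz":0,"wx":0,"wy":0,"wz":0,"claw":1},{"tx":1.5,"ty":4.5,"tz":0,"wx":0,"wy":0,"wz":0,"claw":1},{"tx":1.5,"ty":4.5,"tz":0,"wx":0,"wy":0,"wz":0,"claw":1},{"tx":1.5,"ty":4.5,"tz":0,"wx":0,"wy":0,"wz":0,"claw":1},{"tx":1.5,"ty":4.5,"tz":0,"wx":0,"wy":0,"wz":0,"claw":1},{"tx":1,"ty":3,"tz":0,"wx":0,"wy":0,"wz":0,"claw":1},{"tx":0.5,"ty":1.5,"tz":0,"wx":0,"wy":0,"wz":0,"claw":1}])

```text
clock: 5.15
tcp_pos: [0.5911, 0.2378, 0.1701]
orientation: [-0.0, 0.663, 0.749, -0.0]
wrist_force: [0.3, -0.3, -0.9]
finger_gap: 0.0385
grip_force: 40.6
```

```bash
python3 w.py w1
```

```text
5.15 [0.5911 0.2378 0.1701] yaxis [ 0.993  0.122 -0.001] j [0.26 0.46 0.11 1.22 0.   1.71]
red 799 [ 82. 243.] cap [0.4456 0.1738] pad [0.4048 0.1324]
```

View pics/w1.png

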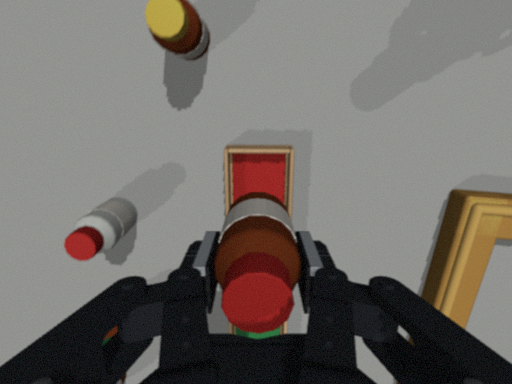

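The wrist view shows the red bottle gripped upright above the red compartment. The caddy's far rim corners are at about (226,147) and (293,147).

```bash
python3 - <<'E'
from w import *
s,c=wrist()
a,b=ray(c,226,147,.028),ray(c,293,147,.028)
d=np.array([-.1194,.9928])
print(a,b,'red',(a+b)/2-.035*d,'blue',(a+b)/2-.101*d,'yel',(a+b)/2-.167*d,'gr',(a+b)/2-.233*d, s['tcp_pos'])
E
```

```text
[0.55869628 0.26537963] [0.62192314 0.27319873] red [0.59448871 0.23454118] blue [0.60236911 0.16901638] yel [0.61024951 0.10349158] gr [0.61812991 0.03796678] [0.59151529 0.23872357 0.1700599 ]
```

Call:
carry_out(moves=[{"tx":0.05,"ty":-0.55,"tz":-1,"wx":0,"wy":0,"wz":0,"claw":1},{"tx":0,"ty":0,"tz":-3,"wx":0,"wy":0,"wz":0,"claw":1},{"tx":0,"ty":0,"tz":-3,"wx":0,"wy":0,"wz":0,"claw":1},{"tx":0,"ty":0,"tz":-2.5,"wx":0,"wy":0,"wz":0,"claw":1},{"tx":0,"ty":0,"tz":-2,"wx":0,"wy":0,"wz":0,"claw":1},{"tx":0,"ty":0,"tz":-1,"wx":0,"wy":0,"wz":0,"claw":1},{"tx":0,"ty":0,"tz":-0.4,"wx":0,"wy":0,"wz":0,"claw":1},{"tx":0,"ty":0,"tz":0,"wx":0,"wy":0,"wz":0,"claw":1}])

```text
clock: 6.25
tcp_pos: [0.592, 0.2302, 0.0417]
orientation: [0.0, 0.664, 0.748, 0.0]
wrist_force: [0.5, 0.9, -0.8]
finger_gap: 0.0387
grip_force: 40.6
```

Call:
carry_out(moves=[{"tx":0,"ty":0,"tz":-0.15,"wx":0,"wy":0,"wz":0,"claw":1},{"tx":0,"ty":0,"tz":0,"wx":0,"wy":0,"wz":0,"claw":1}])

```text
clock: 6.5
tcp_pos: [0.5921, 0.2308, 0.0404]
orientation: [0.0, 0.663, 0.748, 0.0]
wrist_force: [-0.0, -0.4, -1.0]
finger_gap: 0.0388
grip_force: 40.6
```

Call:
carry_out(moves=[{"tx":0,"ty":0,"tz":-0.15,"wx":0,"wy":0,"wz":0,"claw":1},{"tx":0,"ty":0,"tz":-0.1,"wx":0,"wy":0,"wz":0,"claw":1},{"tx":0,"ty":0,"tz":0,"wx":0,"wy":0,"wz":0,"claw":1}])

```text
clock: 6.88
tcp_pos: [0.5921, 0.2308, 0.0384]
orientation: [0.0, 0.663, 0.748, 0.001]
wrist_force: [-1.0, -0.6, 5.6]
finger_gap: 0.0386
grip_force: 41.2
```

Contact is made, so I'll release slowly and rise.

Call:
carry_out(moves=[{"tx":0,"ty":0,"tz":0,"wx":0,"wy":0,"wz":0,"claw":-0.1},{"tx":0,"ty":0,"tz":0,"wx":0,"wy":0,"wz":0,"claw":-0.5},{"tx":0,"ty":0,"tz":0,"wx":0,"wy":0,"wz":0,"claw":-1},{"tx":0,"ty":0,"tz":0,"wx":0,"wy":0,"wz":0,"claw":-1},{"tx":0,"ty":0,"tz":2,"wx":0,"wy":0,"wz":0,"claw":-1},{"tx":0,"ty":0,"tz":4,"wx":0,"wy":0,"wz":0,"claw":-1},{"tx":0,"ty":0,"tz":4,"wx":0,"wy":0,"wz":0,"claw":-1},{"tx":0,"ty":0,"tz":4,"wx":0,"wy":0,"wz":0,"claw":-1}])

```text
clock: 7.88
tcp_pos: [0.5916, 0.2306, 0.1785]
orientation: [0.0, 0.663, 0.748, -0.0]
wrist_force: [0.2, -0.6, 0.3]
finger_gap: 0.0854
grip_force: 0.0
```

Call:
carry_out(moves=[{"tx":0,"ty":0,"tz":3,"wx":0,"wy":0,"wz":0,"claw":-1},{"tx":-2,"ty":3,"tz":1,"wx":0,"wy":0,"wz":0,"claw":-1},{"tx":-3,"ty":4,"tz":0,"wx":0,"wy":0,"wz":0,"claw":-1},{"tx":-2.4,"ty":3.5,"tz":0,"wx":0,"wy":0,"wz":0,"claw":-1},{"tx":-1,"ty":1.8,"tz":0,"wx":0,"wy":0,"wz":0,"claw":-1},{"tx":0,"ty":0,"tz":0,"wx":0,"wy":0,"wz":0,"claw":-1},{"tx":0,"ty":0,"tz":0,"wx":0,"wy":0,"wz":0,"claw":-1}])

```text
clock: 8.75
tcp_pos: [0.5085, 0.3529, 0.2172]
orientation: [0.0, 0.664, 0.748, -0.0]
wrist_force: [-0.2, -0.7, 0.1]
finger_gap: 0.0854
grip_force: 0.0
```

```bash
python3 w.py w2
```

```text
8.75 [0.5085 0.3529 0.2172] yaxis [0.993 0.119 0.   ] j [ 0.48  0.4   0.14  1.31 -0.    1.93]
red 222 [293. 260.] cap [0.557  0.2683] pad [0.5713 0.2287]
red 121 [326. 253.] cap [0.5905 0.2812] pad [0.6131 0.2449]
red 108 [319. 276.] cap [0.588  0.2525] pad [0.6099 0.2091]
red 449 [321. 296.] cap [0.5953 0.2276] pad [0.6191 0.1779]
red 323 [182. 326.] cap [0.444  0.1695] pad [0.4302 0.1053]
yellow 634 [260. 173.] cap [0.511  0.3589] pad [0.5138 0.3419]
yellow 123 [317. 338.] cap [0.6012 0.1713] pad [0.6264 0.1076]
blue 673 [302. 307.] cap [0.5768 0.2109] pad [0.596  0.1571]
```

View pics/w2.png

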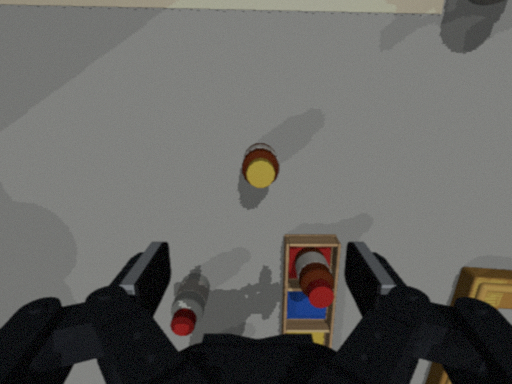

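The red bottle stands in its compartment with its cap at (320,295). The yellow bottle is at (260,173).

Call:
carry_out(moves=[{"tx":0.15,"ty":0.4,"tz":-3,"wx":0,"wy":0,"wz":0,"claw":-1},{"tx":0,"ty":0,"tz":-4,"wx":0,"wy":0,"wz":0,"claw":-1},{"tx":0,"ty":0,"tz":-4.5,"wx":0,"wy":0,"wz":0,"claw":-1},{"tx":0,"ty":0,"tz":-4,"wx":0,"wy":0,"wz":0,"claw":-1},{"tx":0,"ty":0,"tz":-2,"wx":0,"wy":0,"wz":0,"claw":-1},{"tx":0,"ty":0,"tz":-1.1,"wx":0,"wy":0,"wz":0,"claw":-1},{"tx":0,"ty":0,"tz":0,"wx":0,"wy":0,"wz":0,"claw":-1},{"tx":0,"ty":0,"tz":0,"wx":0,"wy":0,"wz":0,"claw":0}])

```text
clock: 9.8
tcp_pos: [0.5103, 0.3578, 0.0325]
orientation: [0.0, 0.664, 0.748, 0.001]
wrist_force: [0.4, 0.1, 0.5]
finger_gap: 0.0699
grip_force: 0.0
```

Call:
carry_out(moves=[{"tx":0,"ty":0,"tz":0,"wx":0,"wy":0,"wz":0,"claw":0.5},{"tx":0,"ty":0,"tz":0,"wx":0,"wy":0,"wz":0,"claw":1},{"tx":0,"ty":0,"tz":0,"wx":0,"wy":0,"wz":0,"claw":1},{"tx":0,"ty":0,"tz":0,"wx":0,"wy":0,"wz":0,"claw":1},{"tx":0,"ty":0,"tz":0,"wx":0,"wy":0,"wz":0,"claw":1},{"tx":0,"ty":0,"tz":0,"wx":0,"wy":0,"wz":0,"claw":1}])

```text
clock: 10.55
tcp_pos: [0.51, 0.3581, 0.0325]
orientation: [0.0, 0.663, 0.748, 0.001]
wrist_force: [-0.0, -0.8, 6.2]
finger_gap: 0.039
grip_force: 40.2
```

Call:
carry_out(moves=[{"tx":0,"ty":0,"tz":1,"wx":0,"wy":0,"wz":0,"claw":1},{"tx":0,"ty":0,"tz":2.5,"wx":0,"wy":0,"wz":0,"claw":1},{"tx":0,"ty":0,"tz":4,"wx":0,"wy":0,"wz":0,"claw":1},{"tx":0,"ty":0,"tz":4,"wx":0,"wy":0,"wz":0,"claw":1},{"tx":0,"ty":0,"tz":2.5,"wx":0,"wy":0,"wz":0,"claw":1},{"tx":0,"ty":0,"tz":1,"wx":0,"wy":0,"wz":0,"claw":1},{"tx":0.75,"ty":-2,"tz":0,"wx":0,"wy":0,"wz":0,"claw":1},{"tx":1.6,"ty":-4.2,"tz":0,"wx":0,"wy":0,"wz":0,"claw":1}])

```text
clock: 11.55
tcp_pos: [0.532, 0.2951, 0.1798]
orientation: [-0.0, 0.662, 0.749, -0.001]
wrist_force: [0.9, -0.2, -1.7]
finger_gap: 0.0389
grip_force: 40.5
```

Call:
carry_out(moves=[{"tx":1.6,"ty":-4.2,"tz":0,"wx":0,"wy":0,"wz":0,"claw":1},{"tx":1.6,"ty":-4.2,"tz":0,"wx":0,"wy":0,"wz":0,"claw":1},{"tx":1.6,"ty":-4.2,"tz":0,"wx":0,"wy":0,"wz":0,"claw":1},{"tx":1.6,"ty":-4.2,"tz":0,"wx":0,"wy":0,"wz":0,"claw":1},{"tx":1,"ty":-2.8,"tz":0,"wx":0,"wy":0,"wz":0,"claw":1},{"tx":0,"ty":0,"tz":0,"wx":0,"wy":0,"wz":0,"claw":1},{"tx":0,"ty":0,"tz":0,"wx":0,"wy":0,"wz":0,"claw":1}])

```text
clock: 12.42
tcp_pos: [0.6058, 0.0992, 0.18]
orientation: [-0.001, 0.664, 0.748, -0.001]
wrist_force: [-0.3, -0.4, -1.2]
finger_gap: 0.0386
grip_force: 40.5
```

Call:
carry_out(moves=[{"tx":0.2,"ty":0.1,"tz":-1.5,"wx":0,"wy":0,"wz":0,"claw":1},{"tx":0,"ty":0,"tz":-3,"wx":0,"wy":0,"wz":0,"claw":1},{"tx":0,"ty":0,"tz":-3,"wx":0,"wy":0,"wz":0,"claw":1},{"tx":0,"ty":0,"tz":-3,"wx":0,"wy":0,"wz":0,"claw":1},{"tx":0,"ty":0,"tz":-2,"wx":0,"wy":0,"wz":0,"claw":1},{"tx":0,"ty":0,"tz":-1,"wx":0,"wy":0,"wz":0,"claw":1},{"tx":0,"ty":0,"tz":-0.2,"wx":0,"wy":0,"wz":0,"claw":1},{"tx":0,"ty":0,"tz":0,"wx":0,"wy":0,"wz":0,"claw":1}])

```text
clock: 13.42
tcp_pos: [0.6092, 0.101, 0.0449]
orientation: [0.0, 0.663, 0.748, 0.0]
wrist_force: [-0.4, 0.1, -0.3]
finger_gap: 0.0386
grip_force: 40.5
```

Call:
carry_out(moves=[{"tx":0,"ty":0,"tz":-0.15,"wx":0,"wy":0,"wz":0,"claw":1},{"tx":0,"ty":0,"tz":-0.1,"wx":0,"wy":0,"wz":0,"claw":1},{"tx":0,"ty":0,"tz":0,"wx":0,"wy":0,"wz":0,"claw":1}])

```text
clock: 13.8
tcp_pos: [0.6089, 0.1006, 0.0421]
orientation: [0.0, 0.663, 0.748, 0.0]
wrist_force: [-0.2, 0.1, -0.3]
finger_gap: 0.0383
grip_force: 40.5
```

Call:
carry_out(moves=[{"tx":0,"ty":0,"tz":-0.15,"wx":0,"wy":0,"wz":0,"claw":1},{"tx":0,"ty":0,"tz":-0.15,"wx":0,"wy":0,"wz":0,"claw":1},{"tx":0,"ty":0,"tz":0,"wx":0,"wy":0,"wz":0,"claw":1}])

```text
clock: 14.18
tcp_pos: [0.6089, 0.1006, 0.0395]
orientation: [0.0, 0.663, 0.748, 0.0]
wrist_force: [-1.7, -0.3, 3.4]
finger_gap: 0.0389
grip_force: 41.0
```

Call:
carry_out(moves=[{"tx":0,"ty":0,"tz":0,"wx":0,"wy":0,"wz":0,"claw":-0.1},{"tx":0,"ty":0,"tz":0,"wx":0,"wy":0,"wz":0,"claw":-0.5},{"tx":0,"ty":0,"tz":0,"wx":0,"wy":0,"wz":0,"claw":-1},{"tx":0,"ty":0,"tz":0,"wx":0,"wy":0,"wz":0,"claw":-1},{"tx":0,"ty":0,"tz":2,"wx":0,"wy":0,"wz":0,"claw":-1},{"tx":0,"ty":0,"tz":4,"wx":0,"wy":0,"wz":0,"claw":-1},{"tx":0,"ty":0,"tz":4,"wx":0,"wy":0,"wz":0,"claw":-1},{"tx":0,"ty":0,"tz":4,"wx":0,"wy":0,"wz":0,"claw":-1}])

```text
clock: 15.18
tcp_pos: [0.6086, 0.1006, 0.18]
orientation: [0.0, 0.663, 0.748, 0.0]
wrist_force: [-0.6, -0.2, -0.9]
finger_gap: 0.0855
grip_force: 0.0
```

Call:
carry_out(moves=[{"tx":0,"ty":0,"tz":3,"wx":0,"wy":0,"wz":0,"claw":-1},{"tx":-3,"ty":-1.2,"tz":1,"wx":0,"wy":0,"wz":0,"claw":-1},{"tx":-4.5,"ty":-1.5,"tz":0,"wx":0,"wy":0,"wz":0,"claw":-1},{"tx":-4.5,"ty":-1.7,"tz":0,"wx":0,"wy":0,"wz":0,"claw":-1},{"tx":-2.8,"ty":-1,"tz":0,"wx":0,"wy":0,"wz":0,"claw":-1},{"tx":0,"ty":0,"tz":0,"wx":0,"wy":0,"wz":0,"claw":-1},{"tx":0,"ty":0,"tz":0,"wx":0,"wy":0,"wz":0,"claw":-1}])

```text
clock: 16.05
tcp_pos: [0.4615, 0.0466, 0.2192]
orientation: [0.001, 0.663, 0.748, 0.001]
wrist_force: [-0.0, -1.2, -0.8]
finger_gap: 0.0854
grip_force: 0.0
```

```bash
sed -i 's/(a,150,75)/(a,110,75)/; s/(50,80)/(55,80)/' h.py; python3 w.py w3
```

```text
16.05 [0.4615 0.0466 0.2192] yaxis [0.993 0.12  0.002] j [-0.07  0.1  -0.25  1.22  0.    1.38]
red 753 [401.  26.] cap [0.5676 0.1939] pad [0.596  0.2119]
red 863 [253.  37.] cap [0.4439 0.1702] pad [0.4418 0.1824]
red 110 [409. 126.] cap [0.5971 0.1133] pad [0.6327 0.1114]
red 131 [262. 158.] cap [0.4646 0.0665] pad [0.4676 0.0531]
red 136 [220. 252.] cap [ 0.4328 -0.0385] pad [ 0.4279 -0.0778]
yellow 716 [381. 129.] cap [0.5715 0.1073] pad [0.6009 0.104 ]
yellow 746 [422. 142.] cap [0.6132 0.1006] pad [0.6528 0.0955]
green 573 [261. 176.] cap [0.4656 0.0494] pad [0.4688 0.0317]
blue 491 [217. 270.] cap [ 0.4309 -0.0606] pad [ 0.4256 -0.1054]
```

View pics/w3.png

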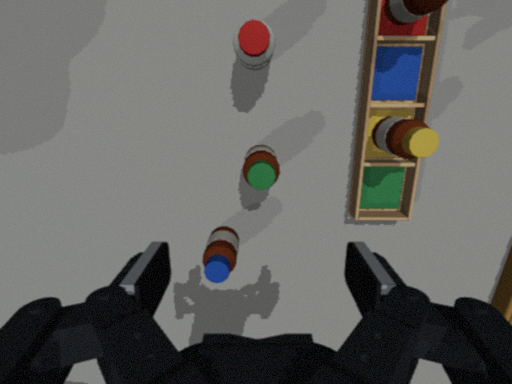

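Red and yellow stand in their compartments. The green cap is at (261,176) and the blue at (217,270). The blue compartment (397,74) and the green one (382,188) are still empty.

Call:
carry_out(moves=[{"tx":0.2,"ty":0.15,"tz":-3,"wx":0,"wy":0,"wz":0,"claw":-1},{"tx":0,"ty":0,"tz":-4,"wx":0,"wy":0,"wz":0,"claw":-1},{"tx":0,"ty":0,"tz":-4.5,"wx":0,"wy":0,"wz":0,"claw":-1},{"tx":0,"ty":0,"tz":-4,"wx":0,"wy":0,"wz":0,"claw":-1},{"tx":0,"ty":0,"tz":-2,"wx":0,"wy":0,"wz":0,"claw":-1},{"tx":0,"ty":0,"tz":-1.2,"wx":0,"wy":0,"wz":0,"claw":-1},{"tx":0,"ty":0,"tz":0,"wx":0,"wy":0,"wz":0,"claw":-1},{"tx":0,"ty":0,"tz":0,"wx":0,"wy":0,"wz":0,"claw":0}])

```text
clock: 17.1
tcp_pos: [0.4638, 0.0481, 0.0326]
orientation: [0.001, 0.663, 0.748, 0.0]
wrist_force: [-0.1, -0.0, 0.3]
finger_gap: 0.0696
grip_force: 0.0
```

Call:
carry_out(moves=[{"tx":0,"ty":0,"tz":0,"wx":0,"wy":0,"wz":0,"claw":0.5},{"tx":0,"ty":0,"tz":0,"wx":0,"wy":0,"wz":0,"claw":1},{"tx":0,"ty":0,"tz":0,"wx":0,"wy":0,"wz":0,"claw":1},{"tx":0,"ty":0,"tz":0,"wx":0,"wy":0,"wz":0,"claw":1},{"tx":0,"ty":0,"tz":0,"wx":0,"wy":0,"wz":0,"claw":1},{"tx":0,"ty":0,"tz":0,"wx":0,"wy":0,"wz":0,"claw":1}])

```text
clock: 17.85
tcp_pos: [0.4636, 0.0481, 0.0328]
orientation: [0.001, 0.663, 0.748, 0.001]
wrist_force: [-0.6, 0.2, 5.9]
finger_gap: 0.0385
grip_force: 39.7
```

```bash
python3 - <<'E'
import cv2,numpy as np,pickle
from h import *
from scipy.spatial.transform import Rotation as R
from workcell import read_camera
c=read_camera('wrist');T=np.eye(4);T[:3,3]=[.4615,.0466,.2192];T[:3,:3]=R.from_quat([.001,.663,.748,.001],scalar_first=True).as_matrix()
c['camera_from_world']=np.linalg.inv(T@c['hand_eye'])
print(ray(c,397,74,.007),ray(c,382,188,.007))
E
```

```text
[0.60416589 0.16503711] [0.61962944 0.03400523]
```

Call:
carry_out(moves=[{"tx":0,"ty":0,"tz":1,"wx":0,"wy":0,"wz":0,"claw":1},{"tx":0,"ty":0,"tz":2.5,"wx":0,"wy":0,"wz":0,"claw":1},{"tx":0,"ty":0,"tz":4,"wx":0,"wy":0,"wz":0,"claw":1},{"tx":0,"ty":0,"tz":4,"wx":0,"wy":0,"wz":0,"claw":1},{"tx":0,"ty":0,"tz":2.5,"wx":0,"wy":0,"wz":0,"claw":1},{"tx":0,"ty":0,"tz":1,"wx":0,"wy":0,"wz":0,"claw":1},{"tx":2,"ty":-0.2,"tz":0,"wx":0,"wy":0,"wz":0,"claw":1},{"tx":3.5,"ty":-0.3,"tz":0,"wx":0,"wy":0,"wz":0,"claw":1}])

```text
clock: 18.9
tcp_pos: [0.517, 0.0433, 0.1815]
orientation: [-0.001, 0.663, 0.748, -0.0]
wrist_force: [1.1, -0.7, 0.2]
finger_gap: 0.0386
grip_force: 40.5
```

Call:
carry_out(moves=[{"tx":4,"ty":-0.3,"tz":0,"wx":0,"wy":0,"wz":0,"claw":1},{"tx":3.8,"ty":-0.3,"tz":0,"wx":0,"wy":0,"wz":0,"claw":1},{"tx":2,"ty":-0.1,"tz":0,"wx":0,"wy":0,"wz":0,"claw":1},{"tx":0,"ty":0,"tz":0,"wx":0,"wy":0,"wz":0,"claw":1},{"tx":0,"ty":0,"tz":0,"wx":0,"wy":0,"wz":0,"claw":1}])

```text
clock: 19.52
tcp_pos: [0.6144, 0.0362, 0.1809]
orientation: [-0.001, 0.663, 0.748, -0.001]
wrist_force: [0.0, 0.1, -1.3]
finger_gap: 0.0386
grip_force: 40.5
```

Call:
carry_out(moves=[{"tx":0.1,"ty":0,"tz":-1.5,"wx":0,"wy":0,"wz":0,"claw":1},{"tx":0,"ty":0,"tz":-3,"wx":0,"wy":0,"wz":0,"claw":1},{"tx":0,"ty":0,"tz":-3,"wx":0,"wy":0,"wz":0,"claw":1},{"tx":0,"ty":0,"tz":-3,"wx":0,"wy":0,"wz":0,"claw":1},{"tx":0,"ty":0,"tz":-2,"wx":0,"wy":0,"wz":0,"claw":1},{"tx":0,"ty":0,"tz":-1,"wx":0,"wy":0,"wz":0,"claw":1},{"tx":0,"ty":0,"tz":-0.3,"wx":0,"wy":0,"wz":0,"claw":1},{"tx":0,"ty":0,"tz":0,"wx":0,"wy":0,"wz":0,"claw":1}])

```text
clock: 20.52
tcp_pos: [0.6171, 0.0361, 0.0444]
orientation: [0.0, 0.663, 0.748, 0.0]
wrist_force: [0.3, -0.3, -0.8]
finger_gap: 0.0385
grip_force: 40.5
```

Call:
carry_out(moves=[{"tx":0,"ty":0,"tz":-0.15,"wx":0,"wy":0,"wz":0,"claw":1},{"tx":0,"ty":0,"tz":-0.15,"wx":0,"wy":0,"wz":0,"claw":1},{"tx":0,"ty":0,"tz":0,"wx":0,"wy":0,"wz":0,"claw":1}])

```text
clock: 20.9
tcp_pos: [0.6168, 0.0361, 0.041]
orientation: [0.0, 0.663, 0.748, 0.0]
wrist_force: [-0.0, 0.3, -1.0]
finger_gap: 0.0382
grip_force: 40.5
```

Call:
carry_out(moves=[{"tx":0,"ty":0,"tz":-0.1,"wx":0,"wy":0,"wz":0,"claw":1},{"tx":0,"ty":0,"tz":-0.1,"wx":0,"wy":0,"wz":0,"claw":1},{"tx":0,"ty":0,"tz":0,"wx":0,"wy":0,"wz":0,"claw":1}])

```text
clock: 21.28
tcp_pos: [0.617, 0.0361, 0.0399]
orientation: [0.0, 0.663, 0.748, 0.0]
wrist_force: [-2.1, -0.9, 5.9]
finger_gap: 0.0383
grip_force: 40.9
```

Call:
carry_out(moves=[{"tx":0,"ty":0,"tz":0,"wx":0,"wy":0,"wz":0,"claw":-0.1},{"tx":0,"ty":0,"tz":0,"wx":0,"wy":0,"wz":0,"claw":-0.5},{"tx":0,"ty":0,"tz":0,"wx":0,"wy":0,"wz":0,"claw":-1},{"tx":0,"ty":0,"tz":0,"wx":0,"wy":0,"wz":0,"claw":-1},{"tx":0,"ty":0,"tz":2,"wx":0,"wy":0,"wz":0,"claw":-1},{"tx":0,"ty":0,"tz":4,"wx":0,"wy":0,"wz":0,"claw":-1},{"tx":0,"ty":0,"tz":4,"wx":0,"wy":0,"wz":0,"claw":-1},{"tx":0,"ty":0,"tz":4,"wx":0,"wy":0,"wz":0,"claw":-1}])

```text
clock: 22.28
tcp_pos: [0.6166, 0.0361, 0.18]
orientation: [-0.0, 0.663, 0.748, -0.0]
wrist_force: [0.4, 0.3, -0.2]
finger_gap: 0.0853
grip_force: 0.0
```

Call:
carry_out(moves=[{"tx":0,"ty":0,"tz":3,"wx":0,"wy":0,"wz":0,"claw":-1},{"tx":-3.5,"ty":-1.8,"tz":1,"wx":0,"wy":0,"wz":0,"claw":-1},{"tx":-4.5,"ty":-2.5,"tz":0,"wx":0,"wy":0,"wz":0,"claw":-1},{"tx":-4.5,"ty":-2.5,"tz":0,"wx":0,"wy":0,"wz":0,"claw":-1},{"tx":-4,"ty":-2,"tz":0,"wx":0,"wy":0,"wz":0,"claw":-1},{"tx":-2.2,"ty":-1.1,"tz":0,"wx":0,"wy":0,"wz":0,"claw":-1},{"tx":0,"ty":0,"tz":0,"wx":0,"wy":0,"wz":0,"claw":-1},{"tx":0,"ty":0,"tz":0,"wx":0,"wy":0,"wz":0,"claw":-1}])

```text
clock: 23.28
tcp_pos: [0.4306, -0.0629, 0.2191]
orientation: [0.001, 0.663, 0.748, 0.0]
wrist_force: [0.7, -1.2, -0.6]
finger_gap: 0.0854
grip_force: 0.0
```

```bash
python3 w.py w4
```

```text
23.275 [ 0.4306 -0.0629  0.2191] yaxis [0.993 0.12  0.001] j [-0.33  0.05 -0.31  1.21  0.    1.12]
yellow 863 [497.  15.] cap [0.6144 0.1023] pad [0.662  0.1247]
yellow 815 [435.  40.] cap [0.5688 0.0773] pad [0.6052 0.0935]
green 723 [482.  96.] cap [0.6238 0.0381] pad [0.6737 0.0447]
blue 610 [257. 177.] cap [ 0.4306 -0.062 ] pad [ 0.4328 -0.0801]
```

Call:
carry_out(moves=[{"tx":0,"ty":0,"tz":-3,"wx":0,"wy":0,"wz":0,"claw":-1},{"tx":0,"ty":0,"tz":-4,"wx":0,"wy":0,"wz":0,"claw":-1},{"tx":0,"ty":0,"tz":-4.5,"wx":0,"wy":0,"wz":0,"claw":-1},{"tx":0,"ty":0,"tz":-4,"wx":0,"wy":0,"wz":0,"claw":-1},{"tx":0,"ty":0,"tz":-2,"wx":0,"wy":0,"wz":0,"claw":-1},{"tx":0,"ty":0,"tz":-1.2,"wx":0,"wy":0,"wz":0,"claw":-1},{"tx":0,"ty":0,"tz":0,"wx":0,"wy":0,"wz":0,"claw":-1},{"tx":0,"ty":0,"tz":0,"wx":0,"wy":0,"wz":0,"claw":0}])

```text
clock: 24.32
tcp_pos: [0.4307, -0.063, 0.0325]
orientation: [0.001, 0.663, 0.748, 0.0]
wrist_force: [1.1, -0.3, 0.4]
finger_gap: 0.0697
grip_force: 0.0
```

Call:
carry_out(moves=[{"tx":0,"ty":0,"tz":0,"wx":0,"wy":0,"wz":0,"claw":0.5},{"tx":0,"ty":0,"tz":0,"wx":0,"wy":0,"wz":0,"claw":1},{"tx":0,"ty":0,"tz":0,"wx":0,"wy":0,"wz":0,"claw":1},{"tx":0,"ty":0,"tz":0,"wx":0,"wy":0,"wz":0,"claw":1},{"tx":0,"ty":0,"tz":0,"wx":0,"wy":0,"wz":0,"claw":1},{"tx":0,"ty":0,"tz":0,"wx":0,"wy":0,"wz":0,"claw":1}])

```text
clock: 25.08
tcp_pos: [0.4304, -0.0631, 0.0329]
orientation: [0.001, 0.663, 0.748, 0.0]
wrist_force: [-0.6, 0.9, 5.0]
finger_gap: 0.0387
grip_force: 39.9
```

Call:
carry_out(moves=[{"tx":0,"ty":0,"tz":1,"wx":0,"wy":0,"wz":0,"claw":1},{"tx":0,"ty":0,"tz":2.5,"wx":0,"wy":0,"wz":0,"claw":1},{"tx":0,"ty":0,"tz":4,"wx":0,"wy":0,"wz":0,"claw":1},{"tx":0,"ty":0,"tz":4,"wx":0,"wy":0,"wz":0,"claw":1},{"tx":0,"ty":0,"tz":2.5,"wx":0,"wy":0,"wz":0,"claw":1},{"tx":0,"ty":0,"tz":1,"wx":0,"wy":0,"wz":0,"claw":1},{"tx":1.5,"ty":2,"tz":0,"wx":0,"wy":0,"wz":0,"claw":1},{"tx":2.5,"ty":3.5,"tz":0,"wx":0,"wy":0,"wz":0,"claw":1}])

```text
clock: 26.08
tcp_pos: [0.4695, -0.008, 0.1816]
orientation: [-0.0, 0.664, 0.747, -0.0]
wrist_force: [1.1, -0.9, -1.6]
finger_gap: 0.0386
grip_force: 40.6
```

Call:
carry_out(moves=[{"tx":3,"ty":4,"tz":0,"wx":0,"wy":0,"wz":0,"claw":1},{"tx":3,"ty":4,"tz":0,"wx":0,"wy":0,"wz":0,"claw":1},{"tx":3,"ty":4,"tz":0,"wx":0,"wy":0,"wz":0,"claw":1},{"tx":2.5,"ty":3.5,"tz":0,"wx":0,"wy":0,"wz":0,"claw":1},{"tx":1.5,"ty":2,"tz":0,"wx":0,"wy":0,"wz":0,"claw":1},{"tx":0,"ty":0,"tz":0,"wx":0,"wy":0,"wz":0,"claw":1},{"tx":0,"ty":0,"tz":0,"wx":0,"wy":0,"wz":0,"claw":1}])

```text
clock: 26.95
tcp_pos: [0.5988, 0.1666, 0.1809]
orientation: [-0.001, 0.663, 0.748, -0.001]
wrist_force: [-0.9, 1.1, -1.9]
finger_gap: 0.0385
grip_force: 40.6
```

Call:
carry_out(moves=[{"tx":0.1,"ty":0,"tz":-1.5,"wx":0,"wy":0,"wz":0,"claw":1},{"tx":0,"ty":0,"tz":-3,"wx":0,"wy":0,"wz":0,"claw":1},{"tx":0,"ty":0,"tz":-3,"wx":0,"wy":0,"wz":0,"claw":1},{"tx":0,"ty":0,"tz":-3,"wx":0,"wy":0,"wz":0,"claw":1},{"tx":0,"ty":0,"tz":-2,"wx":0,"wy":0,"wz":0,"claw":1},{"tx":0,"ty":0,"tz":-1,"wx":0,"wy":0,"wz":0,"claw":1},{"tx":0,"ty":0,"tz":-0.3,"wx":0,"wy":0,"wz":0,"claw":1},{"tx":0,"ty":0,"tz":0,"wx":0,"wy":0,"wz":0,"claw":1}])

```text
clock: 27.95
tcp_pos: [0.6011, 0.167, 0.0443]
orientation: [0.0, 0.664, 0.748, 0.0]
wrist_force: [0.2, -0.5, -1.4]
finger_gap: 0.0386
grip_force: 40.6
```

Call:
carry_out(moves=[{"tx":0,"ty":0,"tz":-0.15,"wx":0,"wy":0,"wz":0,"claw":1},{"tx":0,"ty":0,"tz":-0.15,"wx":0,"wy":0,"wz":0,"claw":1},{"tx":0,"ty":0,"tz":0,"wx":0,"wy":0,"wz":0,"claw":1}])

```text
clock: 28.32
tcp_pos: [0.6008, 0.1672, 0.041]
orientation: [0.0, 0.663, 0.748, 0.0]
wrist_force: [-0.2, 0.5, -2.2]
finger_gap: 0.0385
grip_force: 40.6
```

Call:
carry_out(moves=[{"tx":0,"ty":0,"tz":-0.1,"wx":0,"wy":0,"wz":0,"claw":1},{"tx":0,"ty":0,"tz":-0.1,"wx":0,"wy":0,"wz":0,"claw":1},{"tx":0,"ty":0,"tz":0,"wx":0,"wy":0,"wz":0,"claw":1}])

```text
clock: 28.7
tcp_pos: [0.6009, 0.1673, 0.0399]
orientation: [0.0, 0.663, 0.748, 0.0]
wrist_force: [-2.5, -0.5, 4.4]
finger_gap: 0.0386
grip_force: 41.3
```

Call:
carry_out(moves=[{"tx":0,"ty":0,"tz":0,"wx":0,"wy":0,"wz":0,"claw":-0.1},{"tx":0,"ty":0,"tz":0,"wx":0,"wy":0,"wz":0,"claw":-0.5},{"tx":0,"ty":0,"tz":0,"wx":0,"wy":0,"wz":0,"claw":-1},{"tx":0,"ty":0,"tz":0,"wx":0,"wy":0,"wz":0,"claw":-1},{"tx":0,"ty":0,"tz":2,"wx":0,"wy":0,"wz":0,"claw":-1},{"tx":0,"ty":0,"tz":4,"wx":0,"wy":0,"wz":0,"claw":-1},{"tx":0,"ty":0,"tz":4,"wx":0,"wy":0,"wz":0,"claw":-1},{"tx":0,"ty":0,"tz":4,"wx":0,"wy":0,"wz":0,"claw":-1}])

```text
clock: 29.7
tcp_pos: [0.6006, 0.1671, 0.18]
orientation: [0.0, 0.663, 0.748, -0.0]
wrist_force: [-0.0, -0.3, 1.2]
finger_gap: 0.0853
grip_force: 0.0
```

Call:
carry_out(moves=[{"tx":0,"ty":0,"tz":4,"wx":0,"wy":0,"wz":0,"claw":-1},{"tx":-4,"ty":-2,"tz":3,"wx":0,"wy":0,"wz":0,"claw":-1},{"tx":-4,"ty":-3,"tz":1,"wx":0,"wy":0,"wz":0,"claw":-1},{"tx":-4,"ty":-3,"tz":0,"wx":0,"wy":0,"wz":0,"claw":-1},{"tx":-2,"ty":-2,"tz":0,"wx":0,"wy":0,"wz":0,"claw":-1},{"tx":0,"ty":0,"tz":0,"wx":0,"wy":0,"wz":0,"claw":-1},{"tx":0,"ty":0,"tz":0,"wx":0,"wy":0,"wz":0,"claw":-1}])

```text
clock: 30.58
tcp_pos: [0.4615, 0.0673, 0.2591]
orientation: [0.0, 0.664, 0.748, 0.001]
wrist_force: [-1.0, 0.1, 0.4]
finger_gap: 0.0858
grip_force: 0.0
```

```bash
python3 w.py w5; python3 - <<'E'
from workcell import env,read_camera
from h import *
a=[]
for n in('scene','side'):
    c=read_camera(n)
    x0,y0=(220,90) if n=='scene' else (180,80)
    a.append(cv2.resize(c['image'][y0:y0+150,x0:x0+200],(400,300),interpolation=cv2.INTER_CUBIC))
    for col,ar,p in blobs(c): print(n,col,ar,p.round(),ray(c,*p,.081).round(4),ray(c,*p,.074).round(4))
cv2.imwrite('pics/end.png',np.hstack(a))
E
```

```text
30.575 [0.4615 0.0673 0.2591] yaxis [0.993 0.119 0.001] j [-0.03  0.09 -0.16  1.31  0.    1.42]
red 753 [416.  16.] cap [0.5953 0.2352] pad [0.6262 0.2554]
red 812 [378.  42.] cap [0.5646 0.208 ] pad [0.5888 0.2223]
red 609 [252.  68.] cap [0.444 0.17 ] pad [0.4421 0.1762]
yellow 585 [366. 141.] cap [0.5746 0.1119] pad [0.601  0.1054]
yellow 559 [397. 156.] cap [0.6125 0.1001] pad [0.6472 0.0911]
green 392 [391. 212.] cap [0.6223 0.0349] pad [0.659  0.0119]
blue 579 [370.  98.] cap [0.5688 0.1553] pad [0.594  0.1583]
blue 616 [407.  89.] cap [0.6044 0.169 ] pad [0.6372 0.1749]
scene red 58 [303. 127.] [0.447  0.1695] [0.4403 0.173 ]
scene red 67 [351. 159.] [0.5898 0.2352] [0.5846 0.2394]
scene yellow 98 [303. 179.] [0.6084 0.102 ] [0.6033 0.1048]
scene green 69 [279. 188.] [0.615  0.0394] [0.61   0.0416]
scene blue 80 [328. 168.] [0.5979 0.171 ] [0.5927 0.1746]
scene blue 106 [ 92. 194.] [ 0.4963 -0.3627] [ 0.4901 -0.3646]
side red 60 [265. 129.] [0.5883 0.2283] [0.5897 0.2402]
side red 56 [214. 143.] [0.4398 0.1586] [0.4395 0.1697]
side yellow 26 [343. 143.] [0.7993 0.1387] [0.8032 0.1496]
side yellow 79 [276. 153.] [0.6054 0.1007] [0.607  0.1111]
side green 52 [282. 165.] [0.6142 0.0413] [0.6159 0.051 ]
side blue 55 [63. 37.] [-0.2206  1.0667] [-0.2287  1.0885]
side blue 65 [269. 139.] [0.5955 0.1682] [0.597  0.1795]
side blue 184 [244. 304.] [ 0.4909 -0.3698] [ 0.4911 -0.3649]
```

View pics/end.png

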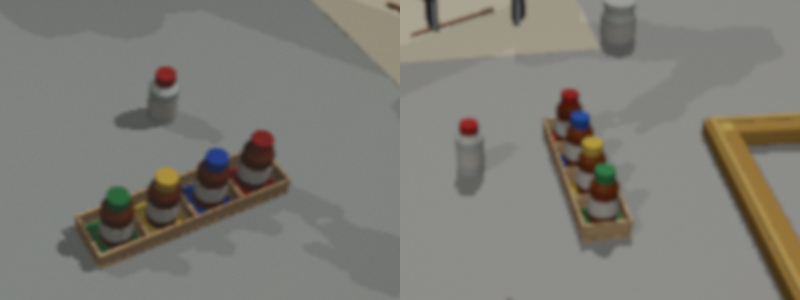

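View pics/w5.png

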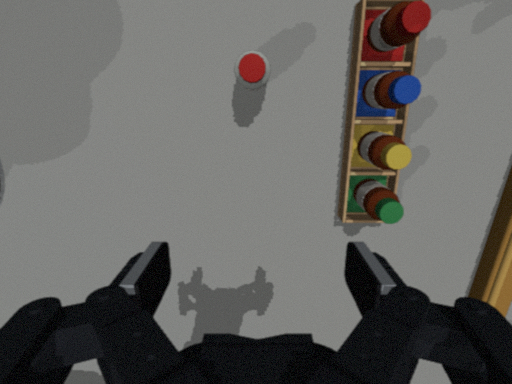

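All four amber bottles stand upright on the matching pads (wrist view caps at (408,16), (407,89), (397,156) and (391,212)). Both white bottles are where they started, and the arm is clear.

```bash
python3 -c "
from workcell import env
print(env.hand_in())"
```

```text
the job is handed in; nothing more can be done
None
```

The job is handed in at about 31 s of the 112 s: in the last pictures all four amber bottles stood upright on the pads matching their caps and both white bottles were where they started, but the hand-in call returned no verdict.

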